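# Torque the chip cutter's clamp bolt to the click

## Robot

A 6-joint arm with a two-finger parallel gripper is mounted at the origin on a cart in front of the work surface, level with it; the furniture and walls round the work are solid. World frame = base frame: x ahead of the robot, y to its left, z up, the work surface at z = 0. Lengths are in mm, angles in rad, forces in N, time in s.
With the tool pointing down it reaches from about 350 to 725 mm from the base axis. Payload 6 kg.
Tool frame: the origin (TCP) lies at the very end of the fingers, on their centre line; the grasp point (between the pads) lies 19 mm behind it; y points along the fingers, z is the direction in which the jaws open and shut, and the axes are right-handed (so a half turn about y gives the same grasp; the last joint's range is limited). The gripper opens to 85 mm and grips with 20 to 120 N. Pads are 22 mm wide; open, the fingers measure 114 mm over their backs; the gripper's body (76 mm by 85 mm) begins 54 mm behind the grasp point. The pads swing forward as they close: fully open they stand 13 mm farther back than shut.
Start: joints at [1.636, 0.04, 0.085, 0, -1.615, -0.334], TCP at [159.319, 578.438, 231.261] pointing down, gripper open.
Joint ranges: [-2.56, 2.56], [-1.29, 2.01], [-1.08, 1.49], [-3.29, 1.98], [-2.81, -0.18], [-2.99, 2.99]. Speed limits (rad/s): [2.57, 2.57, 3.01, 3.14, 3.14, 3.14].

## Interface

Orientations are given as a unit quaternion [x, y, z, w].
In Python, from rig import r gives the robot as it stands.
- The arm moves only by the tool apply_moves, never from a script. Its argument "targets" is a list of rows, each an object with "slide": the shift along the world's x, y, z in cm, a list of three; "twist": the turn about the world's z in rad; "grip": the closure, from -1 (fully open) to 1 (shut), so that 0 is half open. In form: [{"slide": [x, y, z], "twist": twist, "grip": grip}, ...]. A call has 1 to 20 rows; each row is the pose to reach, as a shift and turn from the pose commanded when the call began; what a row does not reach only later rows make up. A row lasts 1/10 s, in which the tool goes at most 50 mm and 8.59 degrees, less where a joint would pass 70% of its speed; a pose out of reach is approached as far as the arm can. A call with a gripper value outside its range is refused whole. The fingers move at their own pace and stop on an object; "newtons" is the grip in N (left out, the last holds). Time passes only in rows, so rows that repeat a pose let the fingers close. It gives the time, the measured TCP pose, the force and the opening at its end, in the units of the state.
- r.get_obs(): the state, without advancing time (a new reading comes with each control period).
- r.get_image(name): name is "side" or "top"; returns the picture (400x640x3 uint8, blue, green, red); there is no depth.
- r.get_calibration(name): a dict with "intrinsics" (3x3 intrinsics, pixels), "R" (3x3) and "t" (3): a world point X has camera coordinates R X + t. Camera axes: x right, y down, z forward; pixel columns grow to the right and rows downward; lengths in mm; the calibration is good to about 2 mm. A picture is of the moment at which its call begins. get_calibration takes no time and is no camera call.
- r.sign_off(): hands the job in, once; it reports no verdict.
Trained networks look in the newest picture that a camera, given by its name, has taken for a name from the list of things; names that differ only in an ending like _2 or _b are one class to them, and where a whole thing is asked for, a point or a joint stands for the part that bears it (a point fixed in the world has none). Each returns a list of dicts, best first, with "conf" (0 to 1); they miss things now and then, are a little off and sometimes report something else, mostly with a low value. They report only what shows in the picture. A call takes as long as a camera call. They do not tell look-alikes from the thing itself.
- r.masks_of(camera, target): "mask" (400x640 bool, what is visible of it) and "rect" ([left, top, right, bottom] in pixels, round what is visible of it).
The state is a dict: "t": time; "joint_pos": joint angles; "qd": joint speeds; "joint_efforts": joint torques, N m; "position": TCP position; "orientation": TCP orientation; "ft_force": force on the tool from outside, world axes, zero at the start; "wrist_torque": the same for the moment, N m; "grip_width": opening from 0.0 (shut) to 1.0 (fully open).
Only numpy, scipy, OpenCV 4.12 (cv2) and the standard library are available. Lean on these libraries where they do the work, as an engineer would, in place of code of your own. Each camera call takes 0.05 s, during which the arm holds its last target.

## Task

Tighten the square brass clamp bolt on the chip cutter's blade block: put the red-handled click wrench gently but fully down over the bolt, turn it clockwise (seen from above) until the wrench clicks, keep the handle there for a moment, and do not force it on past the click to its stop. Then lift the wrench off and stand it level on the worktop clear of the blade block, leaving the salt dredger, the green tub and the tin where they are.

Things in the scene. Friction and masses are not known exactly. Their poses are not given: they have to be found in the camera images.
- chip_cutter: Steel chip-cutter blade block, 130 x 150 mm, fixed to the worktop; origin at the centre of its underside. A blade grid, and across it a bridge with a round boss 68 mm across in the middle, under the bolt head; the boss top is flat, 30 mm above the worktop, and the seated socket rests on it. Nothing but the bolt is higher.
- bolt_head (a point): Square brass clamp bolt in the middle of the block; the point is the centre of its top, 54 mm above the worktop. 28 x 28 mm over the lowest 16 mm, then a coned nose 8 mm high, 27 to 14 mm across. x, y square to the flats; turns with the bolt. Drags lightly (up to 0.25 N m) as it tightens clockwise and comes up solid after 0.25 to 1.15 rad more; how far cannot be seen. Stays where turned.
- wrench: Loose click wrench, 0.31 to 0.47 kg, standing level on its steel socket and on a black foot (20 mm thick, 160 mm from the socket's axis, as low as the socket's rim). Origin on the socket's axis at rim level. x runs along the handle to the foot, z up. A dark hub, 46 mm across, tops the socket, 46 mm above the rim. It balances about 70 mm from the axis.
- wrench_grip (a point): Middle of the wrench's red handle: 90 mm from the socket's axis, 36 mm above the rim level (36 mm above the worktop at the start). x along the handle towards the foot, z up. The handle is a level bar 18 mm wide, 16 mm high, free to grasp from 55 to 145 mm from the axis.
- wrench_socket (a point): Centre of the mouth (lower rim) of the wrench's square socket. Opening 31 x 31 mm, 28 mm deep, outside 45 x 45 mm; x and y square to its walls, x along the handle at rest. Fits the bolt head at every quarter turn with 1.5 mm play a side (about 0.1 rad of turning play either way). Fully down on the bolt it lies 24 mm below point bolt_head.
- wrench_click (a joint): Breakaway hinge between handle and socket, on the socket's axis, rad. A spring holds it at 0; it grows as the handle turns clockwise past the socket. It gives at 0.8 N m about that axis (9 N at the handle's middle; less if the grip twists too): the click. The load then hardly rises: 1.0 N m at the hard stop, 0.4 rad. Springs back to 0 unloaded. A good click: 0.1 to 0.25 rad, held 0.5 s.
- dredger_mid (a point): White salt dredger, bystander, upright, 68 mm across, 115 mm high; the point is its centre.
- green_tub_mid (a point): Green lidded dip tub, bystander, 66 x 73 mm, 37 mm high; the point is its centre.
- tin_mid (a point): Green tin, bystander, upright, 57 mm across, 72 mm high; the point is its centre.
Mind the look-alikes: they are no part of the job. Of the things that look like the chip_cutter, the larger one is meant.

How it is judged (in metres and radians):
On the way, in this order (a step that is already met when the one before it is completed fails the run):
1. the wrench is fully down over the bolt head and has not clicked yet (horizontal distance between wrench_socket and bolt_head below 0.004 m and z of wrench_socket in the frame of bolt_head below -0.019 m and value of joint wrench_click below 0.04 rad), for 0.2 s.
2. the wrench, still down on the bolt, has tripped (breakaway hinge beyond 0.08 rad) (horizontal distance between wrench_socket and bolt_head below 0.005 m and z of wrench_socket in the frame of bolt_head below -0.016 m and value of joint wrench_click above 0.08 rad), for 0.2 s.
At the end, for the whole second after the job is handed in: the wrench stands level on the worktop on its socket and foot (socket rim within 6 mm of the worktop, handle middle 30 to 42 mm up, tilt under 0.1 rad), at rest, its breakaway hinge back under 0.05 rad, its socket more than 0.12 m from the bolt (horizontal distance between wrench_socket and bolt_head above 0.12 m and height (world z) of wrench_socket below 0.006 m and height (world z) of wrench_grip between 0.03 and 0.042 m and angle between wrench_grip's own z axis and vertical below 0.1 rad and value of joint wrench_click below 0.05 rad and linear speed of wrench below 0.02 m/s); the robot touches nothing.
It fails at once if the handle is forced past the click (breakaway hinge beyond 0.28 rad) (value of joint wrench_click above 0.28 rad).
It fails at once if the wrench is forced hard against the blade block or its bolt (over 90 N) (contact force between wrench and chip_cutter above 90 N).
It fails at once if the salt dredger is shifted over 20 mm (distance of dredger_mid from where it was at the start of the episode above 0.02 m).
It fails at once if the green tub is shifted over 20 mm (distance of green_tub_mid from where it was at the start of the episode above 0.02 m).
It fails at once if the tin is shifted over 20 mm (distance of tin_mid from where it was at the start of the episode above 0.02 m).
It also fails if it takes over 64 s, if anything falls off the work surface, if the arm or the gripper's body presses on something with over 40 N, if the wrist force passes 120 N, or if a joint passes its speed limit or range.

## Working session

There is one attempt and no reset: what is moved stays moved. The work goes in short steps, Python scripts to look and compute and a tool call to move; the robot and the scene stay as the last step left them, time stands still between calls to the robot, and variables do not carry over. Pictures are saved under pics/ and viewed, and the job is handed in when it is done.

Besides the shell and the picture viewer there is one more tool, called after "Call:" as name([rows], argument=value, ...), one row to a line, values as JSON. apply_moves: Moves the arm, as the interface text tells. Its arguments: {"type":"object","properties":{"targets":{"type":"array"},"newtons":{"type":"number"}},"required":["targets"]}

```bash
ls; mkdir -p pics
python3 - <<'E'
from rig import r
import cv2
for n in("side","top"):
    cv2.imwrite(f"pics/{n}0.png",r.get_image(n)); c=r.get_calibration(n); print(n,c)
print(r.get_obs())
E
```

```text
pics
side {'intrinsics': array([[498.95796532,   0.        , 319.40739626],
       [  0.        , 498.95796532, 197.73740967],
       [  0.        ,   0.        ,   1.        ]]), 'R': array([[ 0.82792571, -0.56033803, -0.02367084],
       [-0.2426018 , -0.31976388, -0.91591235],
       [ 0.50565144,  0.76404997, -0.40067975]]), 't': array([-490.16309915,  196.06007687, 1230.48813669])}
top {'intrinsics': array([[399.42457329,   0.        , 317.87333874],
       [  0.        , 399.42457329, 195.60697304],
       [  0.        ,   0.        ,   1.        ]]), 'R': array([[-0.00632438, -0.99964587, -0.0258483 ],
       [-0.98342534,  0.01090159, -0.1809855 ],
       [ 0.18120319,  0.02427525, -0.98314603]]), 't': array([ -11.06872508,  595.3814336 , 1000.41990645])}
{'t': 0.1, 'joint_pos': array([ 1.63575652e+00,  4.07471683e-02,  8.38700980e-02, -3.85727611e-04,
       -1.61552794e+00, -3.33713670e-01]), 'qd': array([ 7.23348317e-05, -1.05542599e-03,  2.31556561e-03,  1.74425940e-03,
       -4.78865067e-05, -2.08958095e-04]), 'joint_efforts': array([-5.91027070e-03, -3.69337463e+01,  3.48278189e+01,  6.95138678e+00,
       -4.51832733e-03, -1.19232624e-06]), 'position': array([159.17011991, 578.17496961, 230.36342668]), 'orientation': array([-0.09470611, -0.70014832,  0.70131727,  0.09474796]), 'ft_force': array([ 0.29631443, -0.34753644, -0.66257102]), 'wrist_torque': array([ 0.0194259 , -0.02407509, -0.01065212]), 'grip_width': 1.0006301133503712}
```

View pics/side0.png

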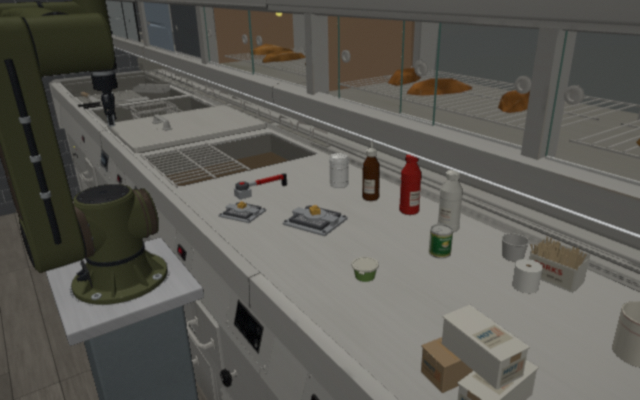

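View pics/top0.png

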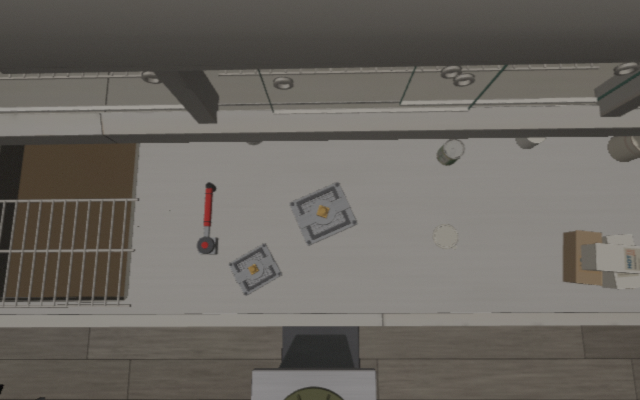

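```bash
cat > h.py <<'E'
from rig import r
import cv2, numpy as np
def cal(n):
    c=r.get_calibration(n); return np.array(c["intrinsics"]),np.array(c["R"]),np.array(c["t"])
def proj(n,X):
    K,R,t=cal(n); p=K@(R@np.array(X,float)+t); return p[:2]/p[2]
def ray(n,uv,z):
    K,R,t=cal(n); d=R.T@np.linalg.inv(K)@np.array([uv[0],uv[1],1.]); C=-R.T@t
    return C+d*(z-C[2])/d[2]
def tri(a,ua,b,ub):
    P=[cal(n)[0]@np.c_[cal(n)[1],cal(n)[2]] for n in(a,b)]
    X=cv2.triangulatePoints(P[0],P[1],np.array(ua,float).reshape(2,1),np.array(ub,float).reshape(2,1)); return (X[:3]/X[3]).ravel()
def crop(n,img,x0,y0,x1,y1,s,name):
    cv2.imwrite("pics/"+name,cv2.resize(img[y0:y1,x0:x1],None,fx=s,fy=s,interpolation=cv2.INTER_CUBIC))
E
python3 - <<'E'
from h import *
t=cv2.imread("pics/top0.png");s=cv2.imread("pics/side0.png")
crop("top",t,180,170,370,300,4,"t0c.png"); crop("side",s,210,140,360,240,5,"s0c.png")
for n in("top","side"):
    r.get_image(n)
    for k in("chip_cutter","bolt_head","wrench","wrench_grip","wrench_socket","dredger_mid","green_tub_mid","tin_mid"):
        for d in r.masks_of(n,k)[:4]:
            m=d["mask"]; ys,xs=np.nonzero(m); print(n,k,round(d["conf"],2),np.round(d["rect"],1),m.sum(),xs.mean().round(1),ys.mean().round(1))
E
```

```text
top chip_cutter 0.62 [288.3 183.  355.2 244.4] 2603 322.5 213.3
top chip_cutter 0.55 [228.  244.7 282.3 293.5] 1652 254.3 268.9
top bolt_head 0.4 [249.2 265.8 258.3 271.5] 56 252.8 268.6
top wrench 0.59 [198.  183.2 218.5 252.2] 761 207.4 224.7
top wrench_grip 0.65 [196.2 182.4 215.6 254.9] 742 207.5 224.7
top wrench_socket 0.58 [210.7 238.9 218.  255.8] 74 214.9 245.5
top green_tub_mid 0.9 [431.2 224.8 455.7 248.3] 489 444.6 236.1
top tin_mid 0.68 [437.1 139.  467.5 165.4] 549 450.3 151.4
top tin_mid 0.25 [430.  223.9 457.1 250.4] 520 445.5 236.6
side chip_cutter 0.69 [220.  202.6 266.9 225.2] 597 242.1 211.6
side chip_cutter 0.62 [282.3 205.4 348.1 235.1] 1187 315.4 219.5
side chip_cutter 0.31 [353.3 259.5 381.1 281.6] 559 364.7 268.5
side bolt_head 0.51 [313.6 206.2 320.4 216.5] 99 314.5 209.8
side wrench 0.97 [235.7 171.5 289.  198.8] 490 255.6 185.1
side wrench_grip 0.97 [230.7 174.6 288.6 201.6] 541 255.6 184.9
side dredger_mid 0.59 [327.  153.  350.2 187.2] 654 338.8 169.9
side green_tub_mid 0.7 [354.9 261.6 380.4 279.6] 535 364.8 268.3
side tin_mid 0.97 [428.4 224.3 450.3 260.8] 727 440.1 241.0
```

View pics/t0c.png

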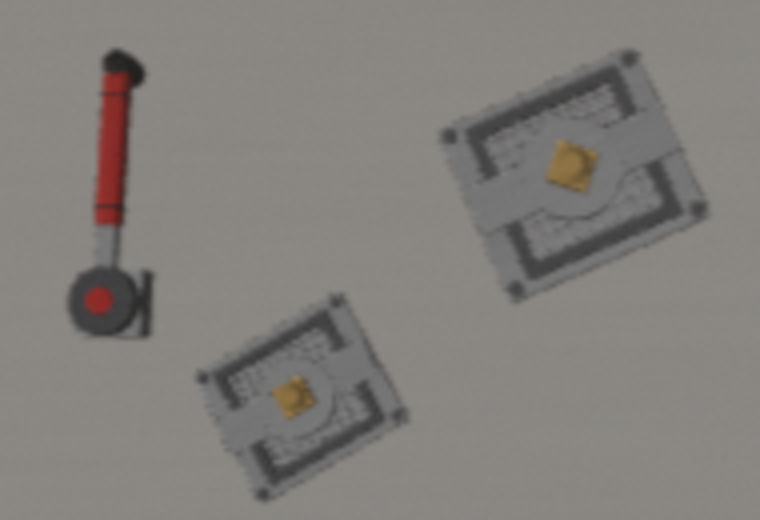

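View pics/s0c.png

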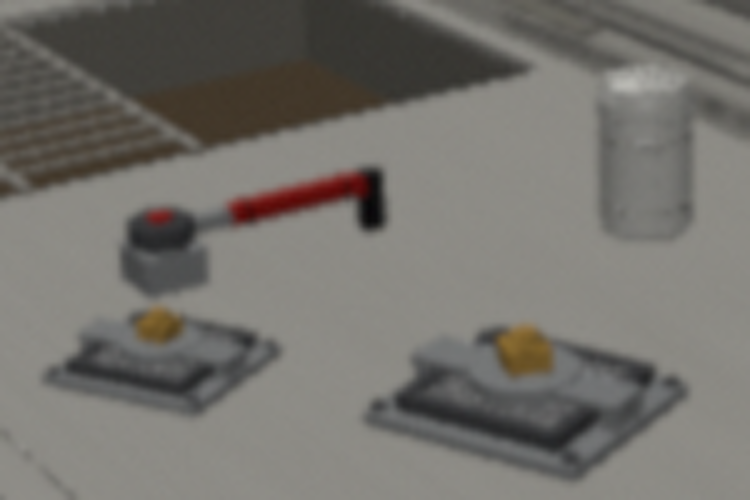

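Run:
```python
from h import *
def f(c): return [(c[0]+.5)/4-.5+180,(c[1]+.5)/4-.5+170]
def g(c): return [(c[0]+.5)/5-.5+210,(c[1]+.5)/5-.5+140]
for nm,c,z in [("hub",(101,300),46),("foot",(121,66),44),("h far",(117,75),44),("h near",(109,222),44),("bolt top",(573,163),54),("boltN",(563,141),46),("boltE",(598,150),46),("boltS",(587,191),46),("boltW",(548,180),46),
  ("smallbolt",(293,396),54),("c1",(630,57),8),("c2",(700,209),8),("c3",(517,292),8),("c4",(448,135),8),("s1",(336,300),8),("s2",(401,415),8),("s3",(263,494),8),("s4",(202,378),8)]:
    print(nm,f(c),ray("top",f(c),z).round(1))
for nm,c,z in [("hub",(160,218),48),("bolttop",(525,330),54),("h near",(235,204),44),("h far",(365,175),44)]:
    print("side",nm,ray("side",g(c),z).round(1))
print(tri("top",f((101,300)),"side",g((160,218))),tri("top",f((573,163)),"side",g((525,330))))
for n,uv,z in [("side",(338.8,169.9),57),("side",(440.1,241),36),("top",(450.3,151.4),40),("top",(444.6,236.1),30),("side",(364.8,268.3),20)]: print(ray(n,uv,z).round())
```

```text
hub [204.875, 244.625] [469.4 281.1  46. ]
foot [209.875, 186.125] [626.4 275.2  44. ]
h far [208.875, 188.375] [620.2 277.7  44. ]
h near [206.875, 225.125] [520.9 278.7  44. ]
bolt top [322.875, 210.375] [555.8 -29.1  54. ]
boltN [320.375, 204.875] [571.7 -22.5  46. ]
boltE [329.125, 207.125] [565.5 -45.6  46. ]
boltS [326.375, 217.375] [538.2 -38.1  46. ]
boltW [316.625, 214.625] [545.8 -12.4  46. ]
smallbolt [252.875, 268.625] [406.7 151.8  54. ]
c1 [337.125, 183.875] [636.2 -68.6   8. ]
c2 [354.625, 221.875] [ 530.1 -114.6    8. ]
c3 [308.875, 242.625] [474.9  10.    8. ]
c4 [291.625, 203.375] [582.8  57.3   8. ]
s1 [263.625, 244.625] [470.5 132.6   8. ]
s2 [279.875, 273.375] [393.9  87.7   8. ]
s3 [245.375, 293.125] [343.  178.8   8. ]
s4 [230.125, 264.125] [419.1 222.1   8. ]
side hub [466.2 272.8  48. ]
side bolttop [553.7 -33.7  54. ]
side h near [522.4 274.   44. ]
side h far [620.2 267.6  44. ]
[469.83691386 281.46280918  44.32109784] [556.40388239 -29.2259345   51.58027508]
[781. 158.  57.]
[ 712. -379.   36.]
[ 716. -375.   40.]
[ 488. -348.   30.]
[ 489. -348.   20.]
```

Run:
```python
from h import *
from scipy.optimize import minimize
from scipy.spatial.transform import Rotation as Ro
def cone(x,y,yaw):
    sq=lambda a,z:[(x+c*a/2*np.cos(yaw)-s*a/2*np.sin(yaw),y+c*a/2*np.sin(yaw)+s*a/2*np.cos(yaw),z) for c,s in((1,1),(1,-1),(-1,-1),(-1,1))]
    return sq(28,30)+sq(28,46)
for n,box in(("top",(305,195,340,228)),("side",(305,200,328,220))):
    im=cv2.imread(f"pics/{n}0.png").astype(float)
    x0,y0,x1,y1=box; c=im[y0:y1,x0:x1]; sat=(c[:,:,2]-c[:,:,0]); S=8
    w=np.clip(sat/np.percentile(sat,98),0,1)
    def render(p):
        P=np.array([proj(n,X) for X in cone(*p)])-[x0,y0]+.5
        h=cv2.convexHull((P*S*16).astype(np.float32)).astype(np.int32)
        m=np.zeros(((y1-y0)*S,(x1-x0)*S),np.float32); cv2.fillPoly(m,[h],1.,shift=4)
        m=cv2.resize(m,(x1-x0,y1-y0),interpolation=cv2.INTER_AREA)
        return cv2.GaussianBlur(m,(0,0),.6)
    best=None
    for yaw in np.arange(-.8,.8,.1):
        q=minimize(lambda p:((render(p)-w)**2).sum(),[556,-30,yaw],method="Nelder-Mead",options=dict(initial_simplex=[[556,-30,yaw],[561,-30,yaw],[556,-25,yaw],[556,-30,yaw+.08]],xatol=.01,fatol=1e-3))
        if best is None or q.fun<best.fun: best=q
        if n=="top" : print(round(yaw,2),q.x.round(2),round(q.fun,2))
    print(n,best.x,best.fun,(w**2).sum())
# handle red
im=cv2.imread("pics/top0.png").astype(float); red=(im[:,:,2]-im[:,:,1])
m=(red>50); m[:180]=0;m[236:]=0; m[:,:190]=0;m[:,225:]=0
ys,xs=np.nonzero(m); W=red[ys,xs]
pts=np.array([ray("top",(u,v),44)[:2] for u,v in zip(xs,ys)])
mu=np.average(pts,axis=0,weights=W); C=np.cov(pts.T,aweights=W); e=np.linalg.eigh(C)[1][:,1]; print("red",mu,np.arctan(e[1]/e[0]),pts.min(0),pts.max(0))
print(Ro.from_quat(r.get_obs()["orientation"]).as_matrix().round(3))
```

```text
-0.8 [ 5.5654e+02 -2.7660e+01 -3.2000e-01] 4.17
-0.7 [ 5.5621e+02 -2.7700e+01 -3.1000e-01] 4.2
-0.6 [ 5.5661e+02 -2.7600e+01 -3.3000e-01] 4.13
-0.5 [ 5.5653e+02 -2.7440e+01 -3.1000e-01] 4.06Traceback (most recent call last):
  File "<stdin>", line 19, in <module>
    res = _minimize_neldermead(fun, x0, args, callback, bounds=bounds,
                               **options)
    fxcc = func(xcc)
    fx = function(np.copy(x), *(wrapper_args + args))
  File "<stdin>", line 19, in <lambda>
  File "<stdin>", line 12, in render
  File "h.py", line 6, in proj
    K,R,t=cal(n); p=K@(R@np.array(X,float)+t); return p[:2]/p[2]
          ~~~^^^
  File "h.py", line 4, in cal
    c=r.get_calibration(n); return np.array(c["intrinsics"]),np.array(c["R"]),np.array(c["t"])
ValueError: time passes only in moves, steps and waits
```

```bash
sed -i 's/^def cal(n):/import functools\n@functools.lru_cache(None)\ndef cal(n):/' h.py
python3 - <<'E'
from h import *
from scipy.optimize import minimize
from scipy.spatial.transform import Rotation as Ro
def cone(x,y,yaw):
    sq=lambda a,z:[(x+c*a/2*np.cos(yaw)-s*a/2*np.sin(yaw),y+c*a/2*np.sin(yaw)+s*a/2*np.cos(yaw),z) for c,s in((1,1),(1,-1),(-1,-1),(-1,1))]
    return sq(28,30)+sq(28,46)+sq(14,54)
for n,box in(("top",(305,195,340,228)),("side",(305,200,328,220))):
    im=cv2.imread(f"pics/{n}0.png").astype(float)
    x0,y0,x1,y1=box; c=im[y0:y1,x0:x1]; sat=(c[:,:,2]-c[:,:,0]); S=8
    w=np.clip(sat/np.percentile(sat,96),0,1)
    def render(p):
        P=np.array([proj(n,X) for X in cone(*p)])-[x0,y0]+.5
        h=cv2.convexHull((P*S*16).astype(np.float32)).astype(np.int32)
        m=np.zeros(((y1-y0)*S,(x1-x0)*S),np.float32); cv2.fillPoly(m,[h],1.,shift=4)
        m=cv2.resize(m,(x1-x0,y1-y0),interpolation=cv2.INTER_AREA)
        return cv2.GaussianBlur(m,(0,0),.6)
    best=None
    for yaw in (-.6,-.3,0):
        q=minimize(lambda p:((render(p)-w)**2).sum(),[556,-30,yaw],method="Nelder-Mead",options=dict(initial_simplex=[[556,-30,yaw],[561,-30,yaw],[556,-25,yaw],[556,-30,yaw+.08]],xatol=.01,fatol=1e-3))
        if best is None or q.fun<best.fun: best=q
    print(n,best.x,best.fun,(w**2).sum())
im=cv2.imread("pics/top0.png").astype(float); red=(im[:,:,2]-im[:,:,1])
m=(red>50); m[:180]=0;m[236:]=0; m[:,:190]=0;m[:,225:]=0
ys,xs=np.nonzero(m); W=red[ys,xs]
pts=np.array([ray("top",(u,v),44)[:2] for u,v in zip(xs,ys)])
mu=np.average(pts,axis=0,weights=W); C=np.cov(pts.T,aweights=W); e=np.linalg.eigh(C)[1][:,1]; print("red",mu,np.arctan(e[1]/e[0]),pts.min(0),pts.max(0))
o=r.get_obs();print(o["t"],Ro.from_quat(o["orientation"]).as_matrix().round(3))
E
```

```text
top [ 5.56687255e+02 -2.75074922e+01 -3.41244823e-01] 2.599665223267797 92.708251953125
side [ 5.55336851e+02 -2.94781827e+01 -4.32245469e-01] 5.082379118747647 68.44183635444408
red [570.22052965 279.78642166] -0.015459280525576694 [521.15954736 271.48513698] [621.30289491 287.61076687]
1.0 [[-0.964  0.    -0.266]
 [ 0.266 -0.    -0.964]
 [-0.    -1.     0.   ]]
```

Call:
apply_moves([
  {"slide":[39.5,-29.8,-6],"twist":0.25,"grip":-1},
  {"slide":[39.5,-29.8,-6],"twist":0.25,"grip":-1},
  {"slide":[39.5,-29.8,-6],"twist":0.25,"grip":-1},
  {"slide":[39.5,-29.8,-6],"twist":0.25,"grip":-1},
  {"slide":[39.5,-29.8,-6],"twist":0.25,"grip":-1},
  {"slide":[39.5,-29.8,-6],"twist":0.25,"grip":-1},
  {"slide":[39.5,-29.8,-6],"twist":0.25,"grip":-1},
  {"slide":[39.5,-29.8,-6],"twist":0.25,"grip":-1},
  {"slide":[39.5,-29.8,-6],"twist":0.25,"grip":-1},
  {"slide":[39.5,-29.8,-6],"twist":0.25,"grip":-1},
  {"slide":[39.5,-29.8,-6],"twist":0.25,"grip":-1},
  {"slide":[39.5,-29.8,-6],"twist":0.25,"grip":-1},
  {"slide":[39.5,-29.8,-6],"twist":0.25,"grip":-1},
  {"slide":[39.5,-29.8,-6],"twist":0.25,"grip":-1},
  {"slide":[39.5,-29.8,-6],"twist":0.25,"grip":-1},
], newtons=50)

```text
t: 2.5
position: [553.7, 281.5, 171.8]
orientation: [0.006, 0.707, -0.707, -0.006]
ft_force: [-0.8, 1.0, -0.4]
grip_width: 0.998
```

Call:
apply_moves([
  {"slide":[0,0,-5],"twist":0,"grip":-1},
  {"slide":[0,0,-10],"twist":0,"grip":-1},
  {"slide":[0,0,-13],"twist":0,"grip":-1},
  {"slide":[0,0,-15.2],"twist":0,"grip":-1},
  {"slide":[0,0,-15.2],"twist":0,"grip":-1},
  {"slide":[0,0,-15.2],"twist":0,"grip":-1},
  {"slide":[0,0,-15.2],"twist":0,"grip":-1},
])

```text
t: 3.2
position: [555.3, 281.5, 21.8]
orientation: [0.007, 0.708, -0.706, -0.005]
ft_force: [0.3, -0.6, 0.5]
grip_width: 1.001
```

Run:
```python
from h import *
for n in("side","top"):
    cv2.imwrite(f"pics/{n}1.png",r.get_image(n))
t=cv2.imread("pics/top1.png");s=cv2.imread("pics/side1.png")
crop("top",t,160,150,300,270,4,"t1c.png"); crop("side",s,210,130,330,210,6,"s1c.png")
o=r.get_obs();print(o["t"],o["position"],o["ft_force"])
```

```text
3.3 [555.10063467 281.30529586  21.36345052] [0.50118648 0.13204566 0.52576429]
```

View pics/t1c.png

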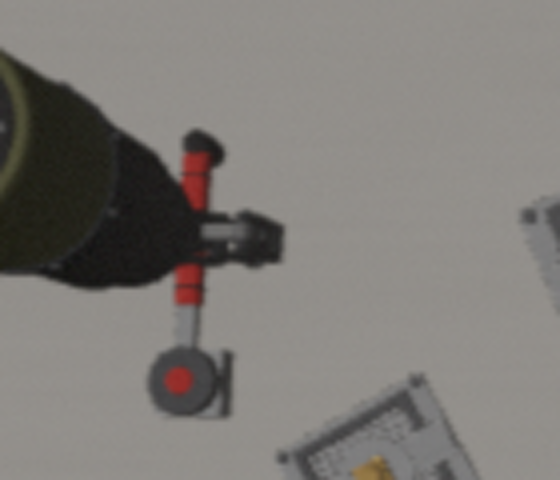

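View pics/s1c.png

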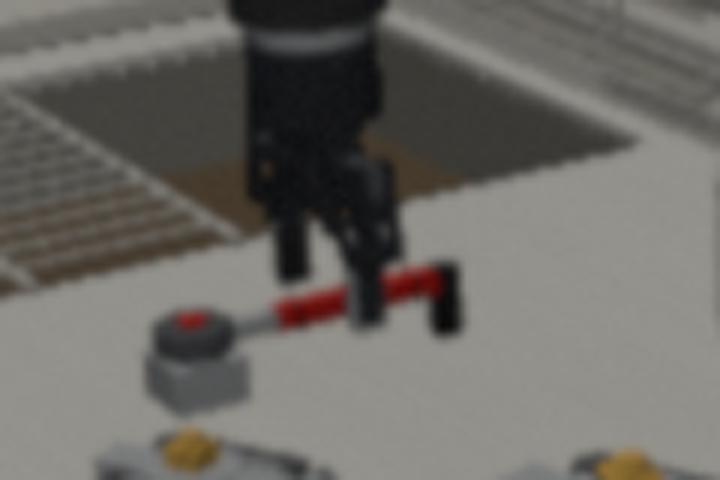

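The gripper straddles the red handle (top crop ~(190,235), side crop ~(340,290)). Closing.

Call:
apply_moves([
  {"slide":[0,0,0],"twist":0,"grip":1},
  {"slide":[0,0,0],"twist":0,"grip":1},
  {"slide":[0,0,0],"twist":0,"grip":1},
  {"slide":[0,0,0],"twist":0,"grip":1},
  {"slide":[0,0,0],"twist":0,"grip":1},
  {"slide":[0,0,0],"twist":0,"grip":1},
  {"slide":[0,0,0],"twist":0,"grip":1},
  {"slide":[0,0,0],"twist":0,"grip":1},
], newtons=70)

```text
t: 4.1
position: [554.5, 280.6, 19.5]
orientation: [0.007, 0.707, -0.707, -0.006]
ft_force: [-0.3, 0.7, 1.5]
grip_width: 0.189
```

Run:
```python
from h import *
for n in("side","top"):
    cv2.imwrite(f"pics/{n}2.png",r.get_image(n))
t=cv2.imread("pics/top2.png");s=cv2.imread("pics/side2.png")
a=cv2.resize(t[150:270,160:300],None,fx=4,fy=4,interpolation=cv2.INTER_CUBIC)
cv2.imwrite("pics/t2c.png",a)
o=r.get_obs();print(o["t"],o["position"],o["ft_force"],o["wrist_torque"],o["grip_width"]*85)
# red button & hub centroid compare
for f in("top0","top1","top2"):
    im=cv2.imread(f"pics/{f}.png").astype(float); red=np.clip(im[:,:,2]-im[:,:,1]-30,0,None); b=red[236:256,195:216]; ys,xs=np.mgrid[236:256,195:216]
    print(f,(xs*b).sum()/b.sum(),(ys*b).sum()/b.sum())
```

```text
4.2 [554.45516834 280.56040809  19.45958207] [-0.45247168  0.22226699  0.89185835] [ 0.2719456  -0.02635108 -0.01097292] 16.971332315912974
top0 204.19864442127215 244.6517205422315
top1 204.19895287958116 244.65778200856735
top2 204.2079772079772 244.63817663817665
```

View pics/t2c.png

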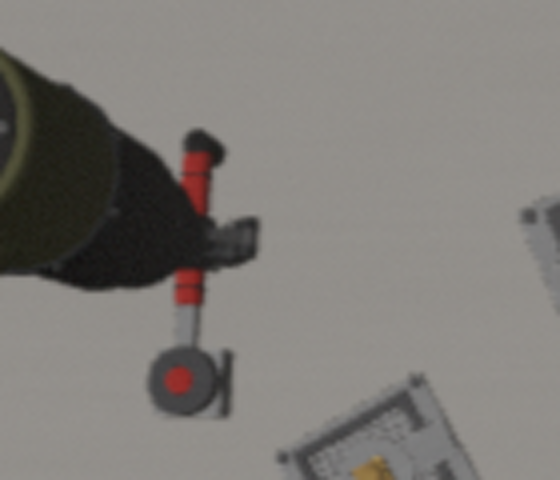

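Call:
apply_moves([
  {"slide":[0,0,2],"twist":0,"grip":1},
  {"slide":[0,0,4],"twist":0,"grip":1},
  {"slide":[0,0,6],"twist":0,"grip":1},
  {"slide":[0,0,7.5],"twist":0,"grip":1},
  {"slide":[0.9,-3.5,7.5],"twist":-0.03,"grip":1},
  {"slide":[1.8,-7.0,7.5],"twist":-0.06,"grip":1},
  {"slide":[2.7,-10.5,7.5],"twist":-0.1,"grip":1},
  {"slide":[3.6,-14.0,7.5],"twist":-0.13,"grip":1},
  {"slide":[4.5,-17.5,7.5],"twist":-0.16,"grip":1},
  {"slide":[5.4,-21.0,7.5],"twist":-0.2,"grip":1},
  {"slide":[6.3,-24.5,7.5],"twist":-0.23,"grip":1},
  {"slide":[7.2,-28.0,7.5],"twist":-0.27,"grip":1},
  {"slide":[7.8,-31.5,7.5],"twist":-0.3,"grip":1},
  {"slide":[8.2,-33.7,7.5],"twist":-0.31,"grip":1},
  {"slide":[8.2,-33.7,7.5],"twist":-0.31,"grip":1},
  {"slide":[8.2,-33.7,7.5],"twist":-0.31,"grip":1},
  {"slide":[8.2,-33.7,7.5],"twist":-0.31,"grip":1},
  {"slide":[8.2,-33.7,7.5],"twist":-0.31,"grip":1},
])

```text
t: 6.0
position: [636.2, -55.6, 94.0]
orientation: [0.115, 0.698, -0.698, -0.115]
ft_force: [1.1, -0.3, -3.7]
grip_width: 0.192
```

Run:
```python
from h import *
from scipy.spatial.transform import Rotation as Ro
for n in("side","top"):
    cv2.imwrite(f"pics/{n}3.png",r.get_image(n))
t=cv2.imread("pics/top3.png");s=cv2.imread("pics/side3.png")
crop("top",t,250,130,390,250,5,"t3c.png"); crop("side",s,250,130,390,240,5,"s3c.png")
o=r.get_obs();print(o["t"],o["position"],o["ft_force"],o["wrist_torque"],o["grip_width"]*85,o["joint_pos"].round(2))
print(Ro.from_quat(o["orientation"]).as_matrix().round(3))
```

```text
6.1 [636.2915324  -55.70108554  94.29387578] [ 0.15253963  0.00759774 -2.76870427] [-0.06272444 -0.07302195  0.01908255] 16.925267581568693 [ 0.23  0.17 -0.03 -0.   -1.38  1.02]
[[-0.947  0.    -0.322]
 [ 0.322  0.    -0.947]
 [-0.    -1.    -0.   ]]
```

View pics/t3c.png

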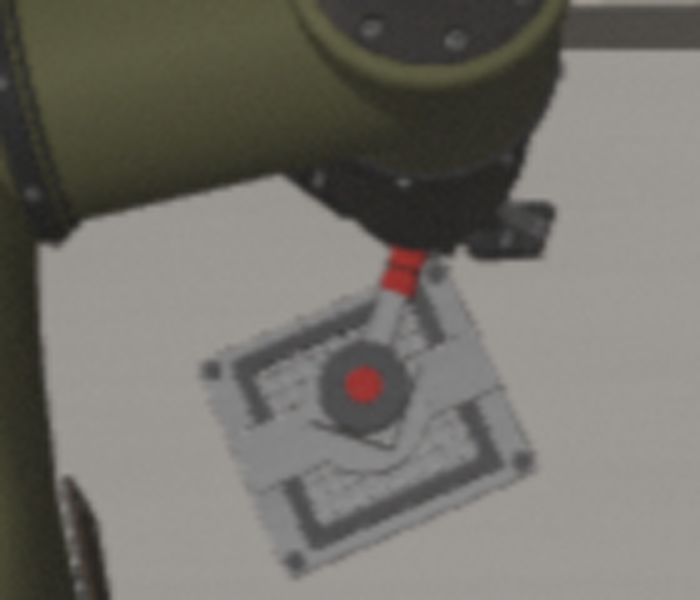

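View pics/s3c.png

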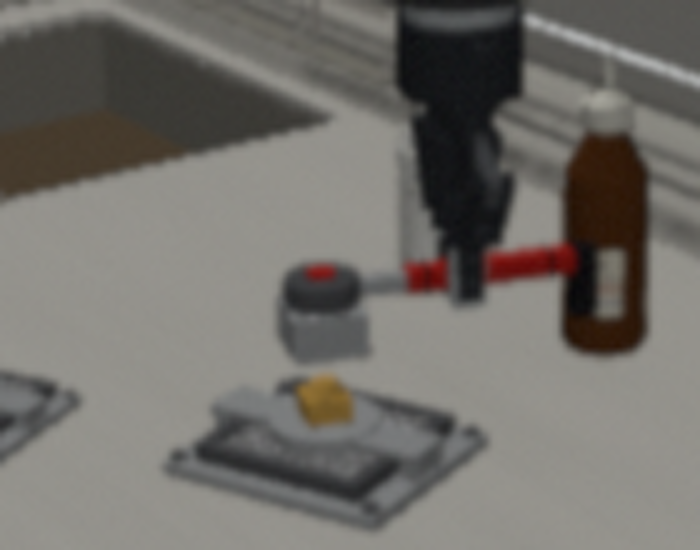

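Run:
```python
from h import *
for c in((366,386),(363,384)):
  uv=[(c[0]+.5)/5-.5+250,(c[1]+.5)/5-.5+130]; print(uv,ray("top",uv,120.8))
# hub in side: red button
for c in((321,272),(322,283)):
  uv=[(c[0]+.5)/5-.5+250,(c[1]+.5)/5-.5+130]; print(uv,ray("side",uv,122))
uv=[(325+.5)/5-.5+250,(382+.5)/5-.5+130]; print("bolt side",ray("side",uv,54), proj("side",(556.2,-28.7,120.8)),proj("top",(556.2,-28.7,120.8)))
# red button precise, before/after on top & side
for n,f,b in(("top","top0",(195,236,216,256)),("top","top3",(315,199,331,214)),("side","side0",(230,178,250,190)),("side","side3",(305,180,325,190))):
    im=cv2.imread(f"pics/{f}.png").astype(float); red=np.clip(im[:,:,2]-im[:,:,1]-30,0,None)[b[1]:b[3],b[0]:b[2]]; ys,xs=np.mgrid[b[1]:b[3],b[0]:b[2]]
    uv=((xs*red).sum()/red.sum(),(ys*red).sum()/red.sum()); print(f,uv,ray(n,uv,48+(74.8 if f[-1]=="3" else 0)))
```

```text
[322.8, 206.8] [554.88651058 -29.81702878 120.8       ]
[322.2, 206.4] [555.89621662 -28.35092294 120.8       ]
[313.8, 184.0] [553.82667335 -32.79969423 122.        ]
[314.0, 186.2] [545.06483616 -47.06994072 122.        ]
bolt side [552.16115852 -36.08780288  54.        ] [313.71353608 183.77323188] [322.34098546 206.27639342]
top0 (np.float64(204.19864442127215), np.float64(244.6517205422315)) [469.22144858 282.25587434  48.        ]
top3 (np.float64(322.20525378450577), np.float64(206.36420302760462)) [555.67213747 -28.39235322 122.8       ]
side0 (np.float64(241.375), np.float64(182.8720238095238)) [466.91987229 275.89673135  48.        ]
side3 (np.float64(313.7228525121556), np.float64(184.00486223662884)) [552.55697111 -34.35688983 122.8       ]
```

Call:
apply_moves([
  {"slide":[0,0,-1],"twist":0,"grip":1},
  {"slide":[0,0,-1.8],"twist":0,"grip":1},
  {"slide":[0,0,-2.2],"twist":0,"grip":1},
  {"slide":[0,0,-2.4],"twist":0,"grip":1},
  {"slide":[0,0,-2.6],"twist":0,"grip":1},
  {"slide":[0,0,-2.6],"twist":0,"grip":1},
  {"slide":[0,0,-2.6],"twist":0,"grip":1},
])

```text
t: 6.8
position: [636.5, -56.6, 68.5]
orientation: [-0.116, -0.698, 0.698, 0.116]
ft_force: [0.2, -0.3, -2.8]
grip_width: 0.199
```

```bash
cat > o.py <<'E'
from h import *
from scipy.spatial.transform import Rotation as Ro
o=r.get_obs();p=o["position"];M=Ro.from_quat(o["orientation"]).as_matrix();yaw=np.arctan2(M[1,2],M[0,2])+np.pi/2
F=o["ft_force"];T=o["wrist_torque"];B=np.array([556.2,-28.7])
d=(p[:2]-B)/1000
a=p[:2]-85*np.array([np.cos(yaw),np.sin(yaw)])
print("t",o["t"],"p",p.round(1),"yaw",yaw.round(4),"axis",a.round(1),"rim",(p[2]-19.5).round(1),"F",F.round(1),"T",T.round(3),"Mz_axis",(d[0]*F[1]-d[1]*F[0]+T[2]).round(3))
c,s=np.cos(yaw),np.sin(yaw);print("F along/perp",(F[0]*c+F[1]*s).round(1),(-F[0]*s+F[1]*c).round(1))
E
python3 o.py
```

```text
t 6.8 p [636.5 -56.6  68.5] yaw -0.3288 axis [556.  -29.2] rim 49.0 F [ 0.2 -0.3 -2.8] T [-0.038 -0.111  0.035] Mz_axis 0.018
F along/perp 0.2 -0.2
```

Call:
apply_moves([
  {"slide":[0,0,-0.2],"twist":0,"grip":1},
  {"slide":[0,0,-0.4],"twist":0,"grip":1},
  {"slide":[0,0,-0.6],"twist":0,"grip":1},
  {"slide":[0,0,-0.8],"twist":0,"grip":1},
  {"slide":[0,0,-0.8],"twist":0,"grip":1},
])

```text
t: 7.3
position: [636.1, -56.5, 59.7]
orientation: [-0.115, -0.697, 0.698, 0.116]
ft_force: [0.5, -0.6, -3.3]
grip_width: 0.195
```

```bash
python3 o.py
```

```text
t 7.3 p [636.1 -56.5  59.7] yaw -0.3288 axis [555.6 -29.1] rim 40.2 F [ 0.5 -0.6 -3.3] T [-0.058 -0.084  0.004] Mz_axis -0.028
F along/perp 0.7 -0.4
```

Call:
apply_moves([
  {"slide":[0,0,-0.3],"twist":0,"grip":1},
  {"slide":[0,0,-0.6],"twist":0,"grip":1},
  {"slide":[0,0,-0.8],"twist":0,"grip":1},
  {"slide":[0,0,-0.9],"twist":0,"grip":1},
  {"slide":[0,0,-1.0],"twist":0,"grip":1},
  {"slide":[0,0,-1.0],"twist":0,"grip":1},
])

```text
t: 7.9
position: [636.3, -56.6, 50.1]
orientation: [-0.116, -0.698, 0.698, 0.116]
ft_force: [-0.3, -0.9, -3.4]
grip_width: 0.191
```

```bash
python3 o.py
```

```text
t 7.9 p [636.3 -56.6  50.1] yaw -0.3288 axis [555.8 -29.1] rim 30.6 F [-0.3 -0.9 -3.4] T [-0.082 -0.047 -0.037] Mz_axis -0.119
F along/perp 0.0 -1.0
```

Call:
apply_moves([
  {"slide":[0,0,-0.05],"twist":0,"grip":1},
  {"slide":[0,0,-0.1],"twist":0,"grip":1},
  {"slide":[0,0,-0.1],"twist":0,"grip":1},
  {"slide":[0,0,-0.1],"twist":0,"grip":1},
])

```text
t: 8.3
position: [636.5, -56.6, 49.6]
orientation: [-0.116, -0.698, 0.698, 0.115]
ft_force: [0.2, -0.3, -1.3]
grip_width: 0.199
```

```bash
python3 o.py
python3 - <<'E'
from h import *
t=r.get_image("top");s=r.get_image("side")
a=cv2.resize(t[150:250,270:370],None,fx=4,fy=4,interpolation=cv2.INTER_CUBIC);b=cv2.resize(s[150:250,280:380],None,fx=4,fy=4,interpolation=cv2.INTER_CUBIC)
cv2.imwrite("pics/4c.png",np.hstack([a,b]))
E
```

```text
t 8.3 p [636.5 -56.6  49.6] yaw -0.3288 axis [556.1 -29.2] rim 30.1 F [ 0.2 -0.3 -1.3] T [-0.096 -0.128 -0.01 ] Mz_axis -0.025
F along/perp 0.3 -0.2
```

View pics/4c.png

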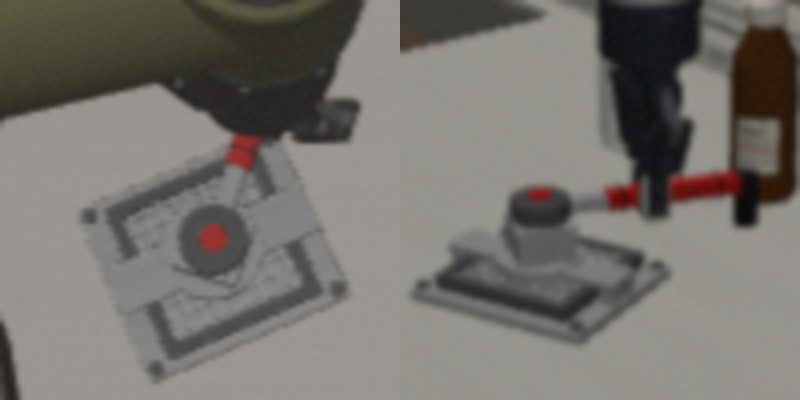

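Socket sits on the boss (hub at (213,238) in the top half, socket over the boss in the side half). Computing arc numbers.

```bash
cat > arc.py <<'E'
import sys,numpy as np
th=float(sys.argv[1]);r=8.5
for d in map(float,sys.argv[2:]): print(d,np.round([r*(np.cos(th+d)-np.cos(th)),r*(np.sin(th+d)-np.sin(th))],2))
E
python3 arc.py -0.33 -.02 -.04 -.06 -.08 -.1 -.12
```

```text
-0.02 [-0.06 -0.16]
-0.04 [-0.12 -0.32]
-0.06 [-0.18 -0.48]
-0.08 [-0.25 -0.63]
-0.1 [-0.32 -0.79]
-0.12 [-0.39 -0.94]
```

Call:
apply_moves([
  {"slide":[-0.06,-0.16,0],"twist":-0.02,"grip":1},
  {"slide":[-0.12,-0.32,0],"twist":-0.04,"grip":1},
  {"slide":[-0.18,-0.48,0],"twist":-0.06,"grip":1},
  {"slide":[-0.25,-0.63,0],"twist":-0.08,"grip":1},
  {"slide":[-0.32,-0.79,0],"twist":-0.1,"grip":1},
  {"slide":[-0.39,-0.94,0],"twist":-0.12,"grip":1},
  {"slide":[-0.39,-0.94,0],"twist":-0.12,"grip":1},
])

```text
t: 9.1
position: [632.3, -65.5, 49.2]
orientation: [0.158, 0.69, -0.689, -0.158]
ft_force: [-1.0, 5.4, -1.6]
grip_width: 0.194
```

```bash
python3 o.py;python3 arc.py -0.45 -.02 -.04 -.06 -.08 -.1
```

```text
t 9.1 p [632.3 -65.5  49.2] yaw -0.4496 axis [555.7 -28.5] rim 29.7 F [-1.   5.4 -1.6] T [ 1.545  0.275 -0.169] Mz_axis 0.205
F along/perp -3.2 4.4
-0.02 [-0.08 -0.15]
-0.04 [-0.15 -0.3 ]
-0.06 [-0.24 -0.45]
-0.08 [-0.32 -0.6 ]
-0.1 [-0.41 -0.75]
```

Call:
apply_moves([
  {"slide":[-0.08,-0.15,0],"twist":-0.02,"grip":1},
  {"slide":[-0.15,-0.3,0],"twist":-0.04,"grip":1},
  {"slide":[-0.24,-0.45,0],"twist":-0.06,"grip":1},
  {"slide":[-0.32,-0.6,0],"twist":-0.08,"grip":1},
  {"slide":[-0.41,-0.75,0],"twist":-0.1,"grip":1},
  {"slide":[-0.41,-0.75,0],"twist":-0.1,"grip":1},
])

```text
t: 9.7
position: [628.3, -72.9, 49.2]
orientation: [0.192, 0.681, -0.68, -0.192]
ft_force: [-0.4, 5.3, -0.7]
grip_width: 0.193
```

```bash
python3 o.py;python3 arc.py -0.55 -.02 -.04 -.06 -.08 -.1
```

```text
t 9.7 p [628.3 -72.9  49.2] yaw -0.5496 axis [555.8 -28.5] rim 29.7 F [-0.4  5.3 -0.7] T [ 1.955  0.209 -0.205] Mz_axis 0.159
F along/perp -3.1 4.3
-0.02 [-0.09 -0.14]
-0.04 [-0.18 -0.29]
-0.06 [-0.28 -0.43]
-0.08 [-0.38 -0.56]
-0.1 [-0.48 -0.7 ]
```

Call:
apply_moves([
  {"slide":[-0.09,-0.14,0],"twist":-0.02,"grip":1},
  {"slide":[-0.18,-0.29,0],"twist":-0.04,"grip":1},
  {"slide":[-0.28,-0.43,0],"twist":-0.06,"grip":1},
  {"slide":[-0.38,-0.56,0],"twist":-0.08,"grip":1},
  {"slide":[-0.48,-0.7,0],"twist":-0.1,"grip":1},
  {"slide":[-0.48,-0.7,0],"twist":-0.1,"grip":1},
])

```text
t: 10.3
position: [623.5, -79.9, 49.2]
orientation: [0.226, 0.67, -0.67, -0.226]
ft_force: [-0.6, 5.2, -1.4]
grip_width: 0.19
```

```bash
python3 o.py;python3 arc.py -0.65 -.02 -.04 -.06 -.08 -.1
```

```text
t 10.3 p [623.5 -79.9  49.2] yaw -0.6496 axis [555.8 -28.5] rim 29.7 F [-0.6  5.2 -1.4] T [ 1.925  0.15  -0.165] Mz_axis 0.158
F along/perp -3.6 3.8
-0.02 [-0.1  -0.13]
-0.04 [-0.21 -0.27]
-0.06 [-0.32 -0.4 ]
-0.08 [-0.43 -0.52]
-0.1 [-0.55 -0.65]
```

Call:
apply_moves([
  {"slide":[-0.1,-0.13,0],"twist":-0.02,"grip":1},
  {"slide":[-0.21,-0.27,0],"twist":-0.04,"grip":1},
  {"slide":[-0.32,-0.4,0],"twist":-0.06,"grip":1},
  {"slide":[-0.43,-0.52,0],"twist":-0.08,"grip":1},
  {"slide":[-0.55,-0.65,0],"twist":-0.1,"grip":1},
  {"slide":[-0.55,-0.65,0],"twist":-0.1,"grip":1},
])

```text
t: 10.9
position: [618.0, -86.4, 49.2]
orientation: [0.259, 0.658, -0.658, -0.259]
ft_force: [-0.7, 6.2, 0.1]
grip_width: 0.191
```

```bash
python3 o.py;python3 arc.py -0.75 -.02 -.04 -.06 -.08 -.1
```

```text
t 10.9 p [618.  -86.4  49.2] yaw -0.7496 axis [555.8 -28.5] rim 29.7 F [-0.7  6.2  0.1] T [ 1.978  0.079 -0.134] Mz_axis 0.211
F along/perp -4.7 4.1
-0.02 [-0.12 -0.12]
-0.04 [-0.24 -0.24]
-0.06 [-0.36 -0.36]
-0.08 [-0.48 -0.48]
-0.1 [-0.61 -0.59]
```

Call:
apply_moves([
  {"slide":[-0.12,-0.12,0],"twist":-0.02,"grip":1},
  {"slide":[-0.24,-0.24,0],"twist":-0.04,"grip":1},
  {"slide":[-0.36,-0.36,0],"twist":-0.06,"grip":1},
  {"slide":[-0.48,-0.48,0],"twist":-0.08,"grip":1},
  {"slide":[-0.61,-0.59,0],"twist":-0.1,"grip":1},
  {"slide":[-0.61,-0.59,0],"twist":-0.1,"grip":1},
])

```text
t: 11.5
position: [611.9, -92.3, 49.2]
orientation: [0.291, 0.645, -0.644, -0.291]
ft_force: [-0.5, 5.0, -1.8]
grip_width: 0.198
```

```bash
python3 o.py;python3 arc.py -0.85 -.02 -.04 -.06 -.08 -.1
```

```text
t 11.5 p [611.9 -92.3  49.2] yaw -0.8495 axis [555.8 -28.5] rim 29.7 F [-0.5  5.  -1.8] T [ 1.923  0.099 -0.11 ] Mz_axis 0.136
F along/perp -4.0 2.9
-0.02 [-0.13 -0.11]
-0.04 [-0.26 -0.22]
-0.06 [-0.39 -0.32]
-0.08 [-0.53 -0.43]
-0.1 [-0.67 -0.53]
```

Call:
apply_moves([
  {"slide":[-0.13,-0.11,0],"twist":-0.02,"grip":1},
  {"slide":[-0.26,-0.22,0],"twist":-0.04,"grip":1},
  {"slide":[-0.39,-0.32,0],"twist":-0.06,"grip":1},
  {"slide":[-0.53,-0.43,0],"twist":-0.08,"grip":1},
  {"slide":[-0.67,-0.53,0],"twist":-0.1,"grip":1},
  {"slide":[-0.67,-0.53,0],"twist":-0.1,"grip":1},
])

```text
t: 12.1
position: [605.3, -97.5, 49.2]
orientation: [0.323, 0.629, -0.629, -0.323]
ft_force: [0.5, 5.3, -1.7]
grip_width: 0.2
```

```bash
python3 o.py;python3 arc.py -0.95 -.02 -.04 -.06 -.08 -.1
```

```text
t 12.1 p [605.3 -97.5  49.2] yaw -0.9494 axis [555.8 -28.4] rim 29.7 F [ 0.5  5.3 -1.7] T [ 2.014 -0.023 -0.082] Mz_axis 0.214
F along/perp -4.0 3.5
-0.02 [-0.14 -0.1 ]
-0.04 [-0.28 -0.19]
-0.06 [-0.42 -0.28]
-0.08 [-0.57 -0.37]
-0.1 [-0.71 -0.46]
```

Call:
apply_moves([
  {"slide":[-0.14,-0.1,0],"twist":-0.02,"grip":1},
  {"slide":[-0.28,-0.19,0],"twist":-0.04,"grip":1},
  {"slide":[-0.42,-0.28,0],"twist":-0.06,"grip":1},
  {"slide":[-0.57,-0.37,0],"twist":-0.08,"grip":1},
  {"slide":[-0.71,-0.46,0],"twist":-0.1,"grip":1},
  {"slide":[-0.71,-0.46,0],"twist":-0.1,"grip":1},
])

```text
t: 12.7
position: [598.1, -102.1, 49.2]
orientation: [0.354, 0.612, -0.612, -0.354]
ft_force: [-0.0, 6.6, -1.5]
grip_width: 0.199
```

```bash
python3 o.py;python3 arc.py -1.05 -.02 -.04 -.06 -.08 -.1
```

```text
t 12.7 p [ 598.1 -102.1   49.2] yaw -1.0494 axis [555.8 -28.4] rim 29.7 F [-0.   6.6 -1.5] T [ 1.996 -0.045 -0.078] Mz_axis 0.196
F along/perp -5.8 3.3
-0.02 [-0.15 -0.08]
-0.04 [-0.3  -0.16]
-0.06 [-0.45 -0.24]
-0.08 [-0.6  -0.31]
-0.1 [-0.76 -0.39]
```

Call:
apply_moves([
  {"slide":[-0.15,-0.08,0],"twist":-0.02,"grip":1},
  {"slide":[-0.3,-0.16,0],"twist":-0.04,"grip":1},
  {"slide":[-0.45,-0.24,0],"twist":-0.06,"grip":1},
  {"slide":[-0.6,-0.31,0],"twist":-0.08,"grip":1},
  {"slide":[-0.76,-0.39,0],"twist":-0.1,"grip":1},
  {"slide":[-0.76,-0.39,0],"twist":-0.1,"grip":1},
])

```text
t: 13.3
position: [591.0, -105.7, 49.3]
orientation: [0.384, 0.594, -0.593, -0.384]
ft_force: [1.6, 5.9, -2.4]
grip_width: 0.196
```

```bash
python3 o.py;python3 arc.py -1.15 -.02 -.04 -.06 -.08 -.1
```

```text
t 13.3 p [ 591.  -105.7   49.3] yaw -1.1486 axis [556.1 -28.2] rim 29.8 F [ 1.6  5.9 -2.4] T [ 2.256 -0.486  0.249] Mz_axis 0.573
F along/perp -4.7 3.8
-0.02 [-0.16 -0.07]
-0.04 [-0.31 -0.13]
-0.06 [-0.47 -0.19]
-0.08 [-0.63 -0.25]
-0.1 [-0.79 -0.31]
```

Call:
apply_moves([
  {"slide":[-0.16,-0.07,0],"twist":-0.02,"grip":1},
  {"slide":[-0.31,-0.13,0],"twist":-0.04,"grip":1},
  {"slide":[-0.31,-0.13,0],"twist":-0.04,"grip":1},
  {"slide":[-0.31,-0.13,0],"twist":-0.04,"grip":1},
])

```text
t: 13.7
position: [588.1, -106.9, 49.3]
orientation: [0.396, 0.587, -0.585, -0.395]
ft_force: [2.6, 6.5, -3.4]
grip_width: 0.197
```

```bash
python3 o.py;python3 arc.py -1.19 -.02 -.04 -.06 -.08 -.1
```

```text
t 13.7 p [ 588.1 -106.9   49.3] yaw -1.1876 axis [556.3 -28.1] rim 29.8 F [ 2.6  6.5 -3.4] T [ 2.219 -0.745  0.379] Mz_axis 0.79
F along/perp -5.0 4.9
-0.02 [-0.16 -0.06]
-0.04 [-0.32 -0.12]
-0.06 [-0.48 -0.18]
-0.08 [-0.64 -0.23]
-0.1 [-0.8  -0.28]
```

Call:
apply_moves([
  {"slide":[-0.16,-0.06,0],"twist":-0.02,"grip":1},
  {"slide":[-0.32,-0.12,0],"twist":-0.04,"grip":1},
  {"slide":[-0.32,-0.12,0],"twist":-0.04,"grip":1},
])

```text
t: 14.0
position: [584.9, -108.2, 49.3]
orientation: [0.408, 0.579, -0.577, -0.407]
ft_force: [2.9, 7.0, -2.8]
grip_width: 0.196
```

```bash
python3 o.py;python3 arc.py -1.23 -.02 -.04 -.06 -.08 -.1
python3 - <<'E'
from h import *
t=r.get_image("top");s=r.get_image("side")
cv2.imwrite("pics/top5.png",t);cv2.imwrite("pics/side5.png",s)
a=cv2.resize(t[150:250,270:370],None,fx=4,fy=4,interpolation=cv2.INTER_CUBIC);b=cv2.resize(s[150:250,280:380],None,fx=4,fy=4,interpolation=cv2.INTER_CUBIC)
cv2.imwrite("pics/5c.png",np.hstack([a,b]))
E
```

```text
t 14.0 p [ 584.9 -108.2   49.3] yaw -1.2281 axis [556.4 -28.1] rim 29.8 F [ 2.9  7.  -2.8] T [ 2.236 -0.847  0.418] Mz_axis 0.847
F along/perp -5.6 5.1
-0.02 [-0.16 -0.06]
-0.04 [-0.32 -0.11]
-0.06 [-0.49 -0.16]
-0.08 [-0.65 -0.2 ]
-0.1 [-0.81 -0.24]
```

View pics/5c.png

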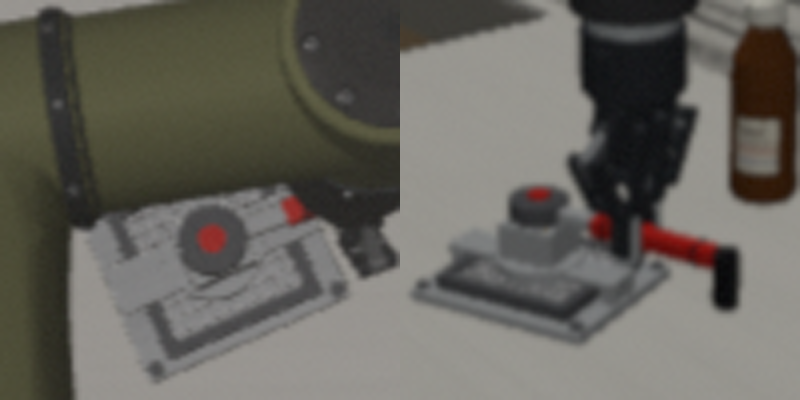

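Call:
apply_moves([
  {"slide":[-0.16,-0.06,0],"twist":-0.02,"grip":1},
  {"slide":[-0.32,-0.11,0],"twist":-0.04,"grip":1},
  {"slide":[-0.49,-0.16,0],"twist":-0.06,"grip":1},
  {"slide":[-0.65,-0.2,0],"twist":-0.08,"grip":1},
  {"slide":[-0.65,-0.2,0],"twist":-0.08,"grip":1},
])

```text
t: 14.6
position: [578.5, -110.2, 49.3]
orientation: [0.431, 0.562, -0.56, -0.43]
ft_force: [2.9, 5.3, -3.1]
grip_width: 0.191
```

```bash
python3 o.py;python3 arc.py -1.31 -.02 -.04 -.06
```

```text
t 14.6 p [ 578.5 -110.2   49.3] yaw -1.3081 axis [556.4 -28.1] rim 29.8 F [ 2.9  5.3 -3.1] T [ 2.129 -1.022  0.464] Mz_axis 0.817
F along/perp -4.4 4.2
-0.02 [-0.16 -0.04]
-0.04 [-0.33 -0.08]
-0.06 [-0.5  -0.12]
```

Call:
apply_moves([
  {"slide":[-0.16,-0.04,0],"twist":-0.02,"grip":1},
  {"slide":[-0.16,-0.04,0],"twist":-0.02,"grip":1},
  {"slide":[-0.16,-0.04,0],"twist":-0.02,"grip":1},
  {"slide":[-0.16,-0.04,0],"twist":-0.02,"grip":1},
])

```text
t: 15.0
position: [577.0, -110.6, 49.3]
orientation: [0.436, 0.558, -0.556, -0.435]
ft_force: [2.6, 6.4, -3.0]
grip_width: 0.202
```

```bash
python3 o.py
python3 - <<'E'
from h import *
s=r.get_image("side");cv2.imwrite("pics/side6.png",s)
s5=cv2.imread("pics/side5.png")
a,b=[cv2.resize(i[180:225,300:370],None,fx=7,fy=7,interpolation=cv2.INTER_CUBIC) for i in(s5,s)]
cv2.imwrite("pics/6c.png",np.vstack([a[:295],b[:295]]))
# project handle axis ends for candidate yaws
for yaw in(-1.33,-1.28,-1.23,-1.18):
    print(yaw,[proj("side",(556.3+d*np.cos(yaw),-28.5+d*np.sin(yaw),66)).round(1) for d in(60,140)])
red=(s[:,:,2].astype(int)-s[:,:,1]>50); red[:195]=0;ys,xs=np.nonzero(red[:225,320:375]);xs+=320
m=xs>=338; print("far red",xs[m].mean(),ys[m].mean(),xs.min(),xs.max()); m=xs<331;print("near",xs[m].mean(),ys[m].mean())
E
```

```text
t 15.0 p [ 577.  -110.6   49.3] yaw -1.3275 axis [556.5 -28.1] rim 29.8 F [ 2.6  6.4 -3. ] T [ 2.136 -1.002  0.521] Mz_axis 0.869
F along/perp -5.6 4.1
-1.33 [array([329.7, 206.5]), array([351.5, 214.1])]
-1.28 [array([330.3, 206.1]), array([353.1, 213.2])]
-1.23 [array([331. , 205.8]), array([354.5, 212.4])]
-1.18 [array([331.5, 205.4]), array([355.8, 211.4])]
far red 345.9074074074074 212.09259259259258 326 355
near 327.8235294117647 206.64705882352942
```

View pics/6c.png

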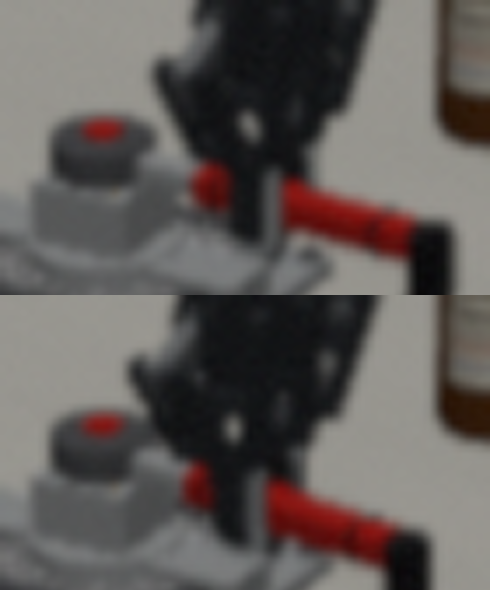

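Call:
apply_moves([
  {"slide":[0,0,0],"twist":0,"grip":1},
  {"slide":[0,0,0],"twist":0,"grip":1},
  {"slide":[0,0,0],"twist":0,"grip":1},
  {"slide":[0,0,0],"twist":0,"grip":1},
  {"slide":[0,0,0],"twist":0,"grip":1},
  {"slide":[0,0,0],"twist":0,"grip":1},
])

```text
t: 15.65
position: [577.0, -110.6, 49.3]
orientation: [0.436, 0.558, -0.556, -0.435]
ft_force: [2.7, 6.1, -2.7]
grip_width: 0.193
```

```bash
python3 o.py;python3 arc.py -1.33 .05 .1 .15 .2 .25
```

```text
t 15.65 p [ 577.  -110.6   49.3] yaw -1.3274 axis [556.5 -28.1] rim 29.8 F [ 2.7  6.1 -2.7] T [ 2.132 -0.974  0.564] Mz_axis 0.915
F along/perp -5.2 4.1
0.05 [0.41 0.11]
0.1 [0.81 0.24]
0.15 [1.21 0.4 ]
0.2 [1.6  0.57]
0.25 [1.98 0.76]
```

Held at the click for over 0.6 s. Unwinding to unload the spring.

Call:
apply_moves([
  {"slide":[0.41,0.11,0],"twist":0.05,"grip":1},
  {"slide":[0.81,0.24,0],"twist":0.1,"grip":1},
  {"slide":[1.21,0.4,0],"twist":0.15,"grip":1},
  {"slide":[1.6,0.57,0],"twist":0.2,"grip":1},
  {"slide":[1.98,0.76,0],"twist":0.25,"grip":1},
  {"slide":[1.98,0.76,0],"twist":0.25,"grip":1},
  {"slide":[1.98,0.76,0],"twist":0.25,"grip":1},
])

```text
t: 16.35
position: [595.8, -103.9, 49.2]
orientation: [-0.364, -0.606, 0.606, 0.364]
ft_force: [-0.1, 3.0, -1.3]
grip_width: 0.195
```

```bash
python3 o.py;python3 arc.py -1.08 .02 .04 .06
```

```text
t 16.35 p [ 595.8 -103.9   49.2] yaw -1.0801 axis [555.8 -28.9] rim 29.7 F [-0.1  3.  -1.3] T [ 1.368  0.092 -0.024] Mz_axis 0.09
F along/perp -2.7 1.4
0.02 [0.15 0.08]
0.04 [0.3  0.17]
0.06 [0.44 0.25]
```

Call:
apply_moves([
  {"slide":[0.15,0.1,0],"twist":0.02,"grip":1},
  {"slide":[0.13,0.15,0.2],"twist":0.02,"grip":1},
  {"slide":[0.13,0.15,0.5],"twist":0.02,"grip":1},
  {"slide":[0.13,0.15,0.8],"twist":0.02,"grip":1},
  {"slide":[0.13,0.15,1.0],"twist":0.02,"grip":1},
])

```text
t: 16.85
position: [597.1, -102.9, 59.6]
orientation: [-0.357, -0.61, 0.61, 0.357]
ft_force: [0.8, 0.3, -4.5]
grip_width: 0.195
```

```bash
python3 o.py
```

```text
t 16.85 p [ 597.1 -102.9   59.6] yaw -1.0591 axis [555.5 -28.8] rim 40.1 F [ 0.8  0.3 -4.5] T [-0.161 -0.059 -0.036] Mz_axis 0.034
F along/perp 0.1 0.8
```

Call:
apply_moves([
  {"slide":[0,0,1.5],"twist":0,"grip":1},
  {"slide":[0,0,3],"twist":0,"grip":1},
  {"slide":[-0.4,-1.2,4],"twist":0.13,"grip":1},
  {"slide":[-0.8,-2.4,4],"twist":0.26,"grip":1},
  {"slide":[-1.2,-3.6,4],"twist":0.39,"grip":1},
  {"slide":[-1.6,-4.8,4],"twist":0.52,"grip":1},
  {"slide":[-2.0,-6.0,4],"twist":0.65,"grip":1},
  {"slide":[-2.4,-7.2,4],"twist":0.78,"grip":1},
  {"slide":[-2.8,-8.5,4],"twist":0.91,"grip":1},
  {"slide":[-3.2,-9.7,4],"twist":1.06,"grip":1},
  {"slide":[-3.2,-9.7,4],"twist":1.06,"grip":1},
  {"slide":[-3.2,-9.7,4],"twist":1.06,"grip":1},
  {"slide":[-3.2,-9.7,2],"twist":1.06,"grip":1},
  {"slide":[-3.2,-9.7,0],"twist":1.06,"grip":1},
  {"slide":[-3.2,-9.7,-1.5],"twist":1.06,"grip":1},
  {"slide":[-3.2,-9.7,-2.5],"twist":1.06,"grip":1},
  {"slide":[-3.2,-9.7,-3],"twist":1.06,"grip":1},
  {"slide":[-3.2,-9.7,-3],"twist":1.06,"grip":1},
])

```text
t: 18.65
position: [565.1, -199.4, 28.9]
orientation: [0.001, -0.707, 0.707, -0.0]
ft_force: [0.5, 0.2, -3.3]
grip_width: 0.2
```

```bash
python3 o.py
python3 - <<'E'
from h import *
t=r.get_image("top");s=r.get_image("side")
a=cv2.resize(t[150:290,290:480],None,fx=3,fy=3,interpolation=cv2.INTER_CUBIC);b=cv2.resize(s[180:300,290:460],None,fx=4,fy=4,interpolation=cv2.INTER_CUBIC)
cv2.imwrite("pics/7a.png",a);cv2.imwrite("pics/7b.png",b)
E
```

```text
t 18.65 p [ 565.1 -199.4   28.9] yaw 0.001 axis [ 480.1 -199.5] rim 9.4 F [ 0.5  0.2 -3.3] T [ 0.01  -0.103  0.029] Mz_axis 0.122
F along/perp 0.5 0.2
```

View pics/7a.png

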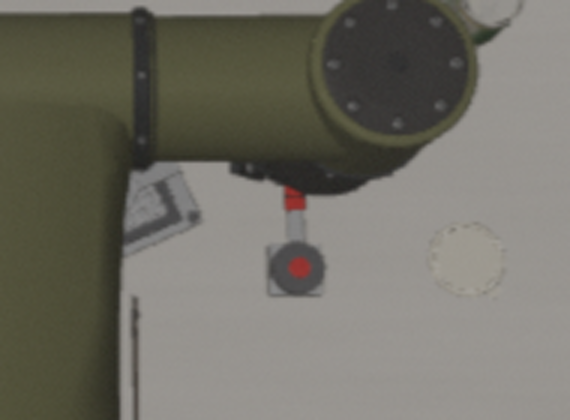

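View pics/7b.png

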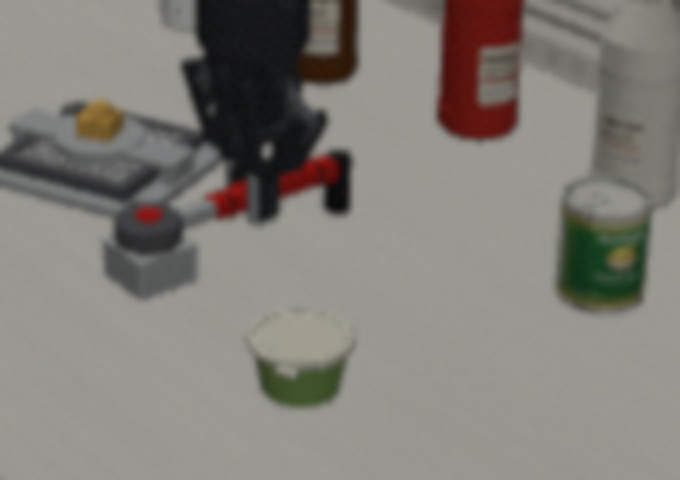

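Clear spot (hub at (299,267) top crop; tub and tin well away). Lowering.

Call:
apply_moves([
  {"slide":[0,0,-0.4],"twist":0,"grip":1},
  {"slide":[0,0,-0.7],"twist":0,"grip":1},
  {"slide":[0,0,-0.9],"twist":0,"grip":1},
  {"slide":[0,0,-0.95],"twist":0,"grip":1},
  {"slide":[0,0,-0.95],"twist":0,"grip":1},
  {"slide":[0,0,-0.95],"twist":0,"grip":1},
])

```text
t: 19.35
position: [565.3, -199.5, 19.8]
orientation: [0.0, -0.707, 0.707, -0.0]
ft_force: [-0.3, 0.9, -4.2]
grip_width: 0.192
```

```bash
python3 o.py
```

```text
t 19.35 p [ 565.3 -199.5   19.8] yaw 0.0012 axis [ 480.3 -199.6] rim 0.3 F [-0.3  0.9 -4.2] T [-0.016 -0.093 -0.014] Mz_axis -0.049
F along/perp -0.3 1.0
```

Call:
apply_moves([
  {"slide":[0,0,-0.05],"twist":0,"grip":1},
  {"slide":[0,0,-0.08],"twist":0,"grip":1},
  {"slide":[0,0,-0.08],"twist":0,"grip":1},
  {"slide":[0,0,-0.08],"twist":0,"grip":-0.3},
  {"slide":[0,0,-0.08],"twist":0,"grip":-0.3},
  {"slide":[0,0,-0.08],"twist":0,"grip":-0.3},
  {"slide":[0,0,-0.08],"twist":0,"grip":-0.3},
  {"slide":[0,0,-0.08],"twist":0,"grip":-0.3},
  {"slide":[0,0,1.5],"twist":0,"grip":-0.3},
  {"slide":[0,0,4],"twist":0,"grip":-0.3},
  {"slide":[0,0,8],"twist":0,"grip":-0.3},
  {"slide":[0,0,12],"twist":0,"grip":-0.3},
  {"slide":[0,5,16],"twist":0,"grip":-0.3},
  {"slide":[0,10,16],"twist":0,"grip":-0.3},
  {"slide":[0,15,16],"twist":0,"grip":-0.3},
  {"slide":[0,20,16],"twist":0,"grip":-0.3},
  {"slide":[0,25,16],"twist":0,"grip":-0.3},
  {"slide":[0,30,16],"twist":0,"grip":-0.3},
  {"slide":[0,30,16],"twist":0,"grip":-0.3},
])

```text
t: 21.25
position: [564.9, 104.7, 181.0]
orientation: [-0.002, 0.707, -0.707, 0.002]
ft_force: [0.9, 0.3, -0.4]
grip_width: 0.652
```

Run:
```python
from h import *
t=r.get_image("top");s=r.get_image("side")
cv2.imwrite("pics/8t.png",t);cv2.imwrite("pics/8s.png",s)
b=cv2.resize(s[150:300,290:460],None,fx=4,fy=4,interpolation=cv2.INTER_CUBIC);cv2.imwrite("pics/8b.png",b)
for n,k in(("top","tin_mid"),("top","green_tub_mid"),("side","tin_mid"),("side","green_tub_mid"),("side","dredger_mid")):
    for d in r.masks_of(n,k)[:1]:
        ys,xs=np.nonzero(d["mask"]); print(n,k,round(d["conf"],2),xs.mean().round(1),ys.mean().round(1))
print(r.get_obs()["t"])
```

```text
top tin_mid 0.8 450.1 151.5
top green_tub_mid 0.77 445.1 236.1
side tin_mid 0.73 342.0 238.2
side green_tub_mid 0.92 364.9 268.3
side dredger_mid 0.79 338.9 169.8
21.6
```

View pics/8t.png

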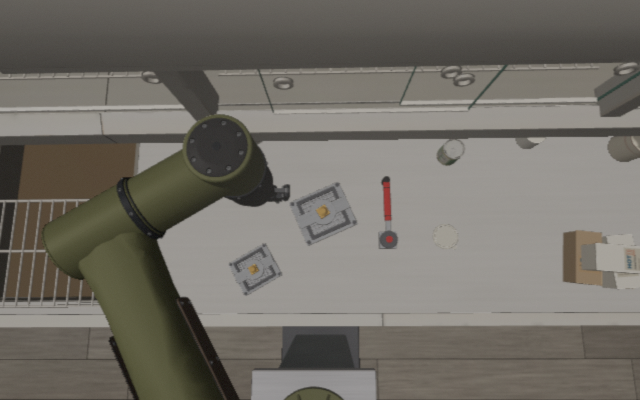

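View pics/8b.png

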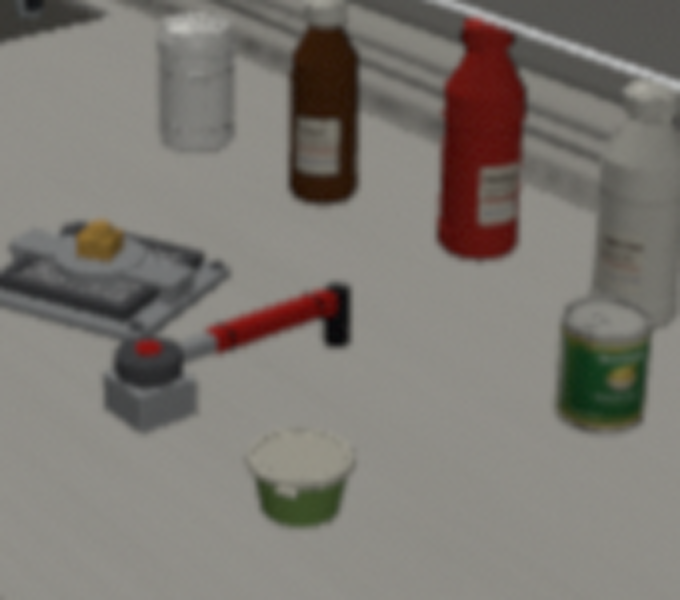

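The wrench stands level at (388,240) in the top picture. The dredger, tub and tin are where they started, and the arm is clear. The side-view "tin" detection at (342,238) is false, because the tin still shows at its old place.

```bash
python3 -c "
from rig import r
print(r.sign_off())"
```

```text
the job is handed in; nothing more can be done
None
```

I tightened the bolt on the larger blade block until the wrench clicked. The wrench now stands on the worktop, and I handed the job in at about 21.6 s; sign-off gave no verdict.

- **Seating:** The socket went down over the bolt with almost no force. By the arm's reading its rim ended about 30 mm above the worktop, so fully down on the boss.
- **Turning:** The bolt dragged at about 0.2 N m for about 0.75 rad of handle turn. The torque then rose to about 0.8 N m and levelled off between 0.8 and 0.9, which is the click.
- **The click:** I estimate the hinge opened about 0.12–0.18 rad, judged from torque and tool angle because the hinge itself can't be read. I held it for about 1 s, then backed off to release the spring before lifting.
- **Putting down:** The last pictures show the wrench level on its socket and foot, with the socket at about x 480, y -200 mm, some 187 mm from the bolt. The handle is back in line with the socket and the gripper is well clear.
- **Bystanders:** The dredger, tub and tin were found within about 0.5 pixel of where they started. One check disagreed: the network put the tin in the wrong place in the last side picture. It sits at its old spot in that picture and in the top one, so I took that as a false hit.
- **Side camera:** It placed the wrench and bolt a few millimetres off from the top camera, so I relied mainly on the top view.

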